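Refit the filter panel of the bench dust extractor

TASK

Put the loose filter panel back into the open bay on top of the grey dust extractor: tilt it to tuck its front edge (the pleated end, farther from the grip bar) under the steel lip and push it in against the stop behind, then lower the rear edge and press it down until the sprung catch snaps over it and the panel lies flat and fully home. Let go of it and leave the other things on the bench where they are.

Things in the scene. Friction and masses are not known exactly. Their poses are not given: they have to be found in the camera images.
- extractor: (All sizes in mm.) Grey bench-top dust extractor, fixed to the bench, a low case 230 (x) x 180 (y) with an open filter bay in its top. Origin: centre of its underside, at bench height; z up; the bay's front is at -x. Bay floor flat, z = 50; side walls at y = -64 and 64, up to z = 64. In the bay lies a dark frame shifted along x by an unknown -5 to 5 (call it s): see lip and catch.
- lip (a point): Middle of the lower edge of the fixed steel lip over the bay's front (-x) end, at x = -61, z = 67 in the extractor's frame, 17 above the floor; axes as the extractor's. Lip: 4 thick, 150 wide (y). Under it, out of sight, the dark frame's front stop has an upright face at x = -77 + s (s unknown, not reported: feel for it). The frame does not yield.
- catch (a joint): Travel (m) of the sprung catch, a 40 wide steel wedge in the middle of the frame's rear wall (wall face x = 75.5 + s, top z = 64). 0: nose at x = 69 + s, z = 62, its upper face sloping back 30 deg from vertical up to z = 73. Pressing the panel's rear end down (5 to 20 N) pushes it back (to 0.011 at most; 1.5 N + 0.5 N/mm) till it snaps over the panel's top; home it reads 0 to 0.003.
- panel_grip (a point): Centre of the wooden grip bar across the top of the loose plywood filter panel (150 x 120 x 10, about 0.35 kg), which lies flat, bar up. Bar: 16 thick (x), 70 long (y), 32 tall, its centre 26 above the panel's underside, 55 from the rear (+x) edge and 95 from the front (-x) edge; paper pleats fill the front part. Axes: the panel's, x along the 150, z up out of the top.
- panel_front (a point): Middle of the filter panel's front (-x) lower edge, the edge farther from the bar, which goes under the lip; axes as the panel's. With the panel home it is at x = -77 + s to -74.5 + s, z = 50 in the extractor's frame.
- panel_rear (a point): Middle of the filter panel's rear (+x) lower edge, the edge nearer the bar, which goes under the catch; axes as the panel's. With the panel home it is at x = 73 + s to 75.5 + s, z = 50 in the extractor's frame.
- sanding_block: cork-and-rubber sanding block 110 x 36 x 34 mm, loose bystander on the bench, origin at its underside (middle); to be left alone.
- screwdriver: screwdriver 190 mm long, lying down, loose bystander on the bench, origin at its underside; to be left alone.
- glue: glue bottle, diameter 56, 140 mm high, loose bystander on the bench, origin at its underside (middle); to be left alone.
- mug: white mug, diameter 76, 90 mm high, loose bystander on the bench, origin at its underside (middle); to be left alone.
- sander: round orbital sander, diameter 124, 120 mm high, 1.3 kg, loose bystander on the bench, origin at its underside (middle); to be left alone.
- offcut: pine offcut 150 x 70 x 27 mm, loose bystander on the bench, origin at its underside (middle); to be left alone.
- square: try square lying flat, wooden stock 130 long and steel blade 130 mm long, loose bystander on the bench, origin at its underside; to be left alone.
There are look-alikes about, which are no part of the job. Of the things like the part that bears panel_grip, leave any that is green; of the rest the smaller one is meant.

How it is judged:
On the way:
1. the panel's front edge is tucked under the lip while its rear edge is still raised (x of panel_front in the frame of extractor between -0.085 and -0.065 m and z of panel_front in the frame of extractor between 0.046 and 0.06 m and y of panel_front in the frame of extractor between -0.02 and 0.02 m and z of panel_rear in the frame of extractor above 0.057 m), for 0.1 s.
At the end, for the whole second after the job is handed in: The panel lies flat in the bay (within 0.03 rad), its front edge at least 7 mm under the lip, front edge within 3 mm and rear edge within 2.5 mm of the bay floor, the catch sprung back over its rear edge (reading under 0.005), at rest and released (x of panel_front in the frame of extractor between -0.085 and -0.068 m and z of panel_front in the frame of extractor between 0.047 and 0.053 m and z of panel_rear in the frame of extractor between 0.047 and 0.0525 m and angle between the z axis of panel_grip and the z axis of extractor, either way round below 0.03 rad and angle between panel_grip's own z axis and vertical below 0.03 rad and value of joint catch below 0.005 m and velocity of joint catch below 0.01 m/s); the robot touches nothing.
It fails at once if a bystander on the bench was moved by more than 30 mm (distance of any of sanding_block, screwdriver, glue, mug, sander, offcut, square from where it was at the start of the episode above 0.03 m).
It also fails if it takes over 46 s, if anything falls off the work surface, if the arm or the gripper's body presses on something with over 40 N, if the wrist force passes 120 N, or if a joint passes its speed limit or range.

ROBOT

A 7-joint arm with a two-finger parallel gripper is mounted at the origin on the work surface. World frame = base frame: x ahead of the robot, y to its left, z up, the work surface at z = 0. Lengths are in m, angles in rad, forces in N, time in s.
With the tool pointing down it reaches from about 0.425 to 0.925 m from the base axis. Payload 6.8 kg.
Tool frame: the origin (TCP) lies midway between the tips of the shut fingers; the grasp point (between the pads) lies 19 mm behind it; z points along the fingers, y is the line along which they close (so a half turn about z gives the same grasp; the last joint's range is limited). The gripper opens to 85 mm and grips with 20 to 120 N. Pads are 22 mm wide; open, the fingers measure 114 mm over their backs; the gripper's body (76 mm by 85 mm) begins 54 mm behind the grasp point. The pads swing forward as they close: fully open they stand 13 mm farther back than shut.
Start: joints at [1.111, 0.477, 0.022, 1.555, -0.011, 1.109, -0.083], TCP at [0.233, -0.634, 0.231] pointing down, gripper open.
Joint ranges: [-2.96, 2.96], [-0.34, 2.1], [-1.41, 1.46], [0.24, 2.44], [-1.37, 4.51], [0.17, 1.92], [-2.96, 2.96]. Speed limits (rad/s): [2.39, 2.39, 3.14, 3.14, 3.14, 3.14, 3.14].

INTERFACE

Orientations are given as a rotation vector (axis times angle).
In Python, from bench import r gives the robot as it stands. The module is installed in compiled form; this text tells all that it offers.
- The arm moves only by the tool apply_moves, never from a script. Its argument "rows" is a list of rows, each a list of 6 numbers: the shift along the tool's x, y, z scaled (see below), then the turn, a rotation vector about the tool's x, y, z scaled (see below). A call has 1 to 5 rows; each row is the pose to reach, as a shift and turn from the pose commanded when the call began, along the tool's axes at that moment; what a row does not reach only later rows make up. The controller multiplies each number of a shift by 0.25 m and each number of a turn by 90 degrees. A row lasts 1/8 s, in which the tool goes at most 62.5 mm and 10.7 degrees, less where a joint would pass 70% of its speed; a pose out of reach is approached as far as the arm can. A call with a number of a shift or a turn outside -1 to 1 is refused whole. A call with a gripper value outside its range is refused whole. "claw" is the opening, from 0 (shut) to 1 (fully open), set as the call begins (left out, the last holds). The fingers move at their own pace and stop on an object; "newtons" is the grip in N (left out, the last holds). Time passes only in rows, so rows that repeat a pose let the fingers close. It gives the time, the measured TCP pose, the force, the opening and the grip force at its end, in the units of the state.
- r.get_obs(): the state, without advancing time (a new reading comes with each control period).
- r.grab_frame(name): name is "side" or "top"; returns a dict with "pixels" (400x640x3 uint8, red, green, blue), "intrinsics" (3x3 intrinsics, pixels), "eye" and "attitude" of the camera in the world. Camera axes: x right, y up, looking along -z (the intrinsics and any distortion apply to the point x, -y, -z); pixel columns grow to the right and rows downward; lengths in m; the calibration is good to about 2 mm. A picture is of the moment at which its call begins. There is no depth.
- r.hand_in(): hands the job in; it is judged then, once.
Trained networks look in a picture, given as the dict that the camera call returned (one of the last four; its "shot" number tells which), for a name from the list of things; names that differ only in an ending like _2 or _b are one class to them, and where a whole thing is asked for, a point or a joint stands for the part that bears it (a point fixed in the world has none). Each returns a list of dicts, best first, with "conf" (0 to 1); they miss things now and then, are a little off and sometimes report something else, mostly with a low value. They report only what shows in the picture. A call takes as long as a camera call. They do not tell look-alikes from the thing itself.
- r.search_frame(picture, thing): "rect" ([left, top, width, height] in pixels, round what is visible of it).
- r.outline_of(picture, thing): "pixels" (400x640 bool, what is visible of it) and "rect" ([left, top, width, height] in pixels, round what is visible of it).
- r.landmark_of(picture, thing): "point" ([column, row] in pixels: a listed point, or the origin of a listed thing).
The state is a dict: "clock": time; "joints": joint angles; "qvel": joint speeds; "tau": joint torques, N m; "tcp_pos": TCP position; "orientation": TCP orientation; "contact_force": force on the tool from outside, world axes, zero at the start; "moment": the same for the moment, N m; "grip_width": finger opening in m; "gripper_force": force on a finger pad.
Only numpy, scipy, OpenCV 4.12 (cv2) and the standard library are available. Lean on these libraries where they do the work, as an engineer would, in place of code of your own. Each camera call takes 0.05 s, during which the arm holds its last target. There are 200 camera calls.

## Working session

There is one attempt and no reset: what is moved stays moved. The work goes in short steps, Python scripts to look and compute and a tool call to move; the robot and the scene stay as the last step left them, time stands still between calls to the robot, and variables do not carry over. Pictures are saved under pics/ and viewed, at most 10 in all, crops included, and the job is handed in when it is done.

Besides the shell and the picture viewer there is one more tool, called by a JSON object that holds its "api" and its "payload". apply_moves: Moves the arm, as the interface text tells. Its arguments: {"type":"object","properties":{"rows":{"type":"array","items":{"type":"array","items":{"type":"number"}}},"claw":{"type":"number"},"newtons":{"type":"number"}},"required":["rows"]}

```bash
mkdir -p pics; cat > h.py <<'E'
import numpy as np, cv2
from scipy.spatial.transform import Rotation as R
from bench import r
def att(p):
    a=np.array(p["attitude"],float)
    return a if a.shape==(3,3) else (R.from_rotvec(a).as_matrix() if a.size==3 else R.from_quat(a).as_matrix())
def ray(p,uv):
    d=np.linalg.inv(np.array(p["intrinsics"]))@[uv[0],uv[1],1]
    return np.array(p["eye"]),att(p)@np.array([d[0],-d[1],-d[2]])
def at_z(p,uv,z):
    e,d=ray(p,uv); return e+d*(z-e[2])/d[2]
def proj(p,X):
    c=att(p).T@(np.array(X)-p["eye"]); q=np.array(p["intrinsics"])@[c[0],-c[1],-c[2]]
    return q[:2]/q[2]
def tri(p,a,q,b):
    A=[];y=[]
    for P,u in((p,a),(q,b)):
        e,d=ray(P,u); d/=np.linalg.norm(d); M=np.eye(3)-np.outer(d,d); A.append(M);y.append(M@e)
    x=np.linalg.lstsq(np.vstack(A),np.hstack(y),rcond=None)[0]; return x
def save(p,n): cv2.imwrite(f"pics/{n}.png",p["pixels"][:,:,::-1])
E
python3 - <<'E'
from h import *
np.set_printoptions(precision=3,suppress=True)
t=r.grab_frame("top"); s=r.grab_frame("side")
cv2.imwrite("pics/t0.png",t["pixels"][:,:,::-1]);save(s,"s0")
print({k:v for k,v in t.items() if k!="pixels"},{k:v for k,v in s.items() if k!="pixels"})
for n,P in(("t",t),("s",s)):
    for th in ["extractor","lip","panel_grip","panel_front","panel_rear","catch"]:
        for d in r.landmark_of(P,th): print(n,th,d)
    for th in ["panel_grip","sander","mug","glue","offcut","extractor"]:
        for d in r.search_frame(P,th): print(n,th,d)
print(r.get_obs())
E
```

```text
{'intrinsics': array([[499.167,   0.   , 321.094],
       [  0.   , 499.167, 194.325],
       [  0.   ,   0.   ,   1.   ]]), 'eye': array([0.429, 0.027, 1.589]), 'attitude': array([ 0.055, -0.064, -1.541]), 'shot': 1} {'intrinsics': array([[435.759,   0.   , 314.049],
       [  0.   , 435.759, 200.594],
       [  0.   ,   0.   ,   1.   ]]), 'eye': array([0.324, 0.968, 0.774]), 'attitude': array([ 0.157, -1.34 , -2.659]), 'shot': 2}
t extractor {'point': [384.9, 196.9], 'conf': 0.9}
t lip {'point': [383.2, 217.0], 'conf': 0.66}
t panel_grip {'point': [255.2, 195.0], 'conf': 0.98}
t panel_grip {'point': [231.3, 278.9], 'conf': 0.91}
t panel_grip {'point': [399.9, 305.8], 'conf': 0.74}
t panel_front {'point': [185.8, 273.8], 'conf': 0.84}
t panel_front {'point': [409.6, 268.3], 'conf': 0.69}
t panel_front {'point': [259.3, 224.3], 'conf': 0.63}
t panel_rear {'point': [263.6, 179.0], 'conf': 0.96}
t panel_rear {'point': [253.9, 277.0], 'conf': 0.89}
t panel_rear {'point': [387.6, 321.3], 'conf': 0.65}
t panel_rear {'point': [251.9, 126.5], 'conf': 0.54}
t panel_rear {'point': [325.3, 234.4], 'conf': 0.17}Traceback (most recent call last):
  File "<stdin>", line 8, in <module>
ValueError: it knows: extractor, glue, lip, mug, offcut, panel_front, panel_grip, panel_rear, sander, sanding_block, screwdriver, square
```

```bash
python3 - <<'E'
from h import *
np.set_printoptions(precision=3,suppress=True)
t=r.grab_frame("top"); s=r.grab_frame("side")
for n,P in(("t",t),("s",s)):
    for th in ["extractor","lip","panel_grip","panel_front","panel_rear"]:
        for d in r.landmark_of(P,th): print(n,th,d['point'],d['conf'])
    for th in ["panel_grip","sander","mug","glue","offcut","extractor"]:
        for d in r.search_frame(P,th): print(n,th,d['rect'],d['conf'])
print(r.get_obs())
E
```

```text
t extractor [383.7, 198.9] 0.75
t lip [381.7, 215.5] 0.68
t panel_grip [256.2, 193.9] 0.88
t panel_grip [230.1, 279.9] 0.87
t panel_grip [400.4, 304.5] 0.6
t panel_grip [325.0, 171.0] 0.17
t panel_front [257.8, 224.1] 0.71
t panel_front [326.9, 172.1] 0.68
t panel_front [411.2, 264.3] 0.59
t panel_front [189.9, 275.6] 0.57
t panel_front [384.5, 199.2] 0.24
t panel_rear [387.3, 322.0] 0.83
t panel_rear [254.9, 277.8] 0.76
t panel_rear [260.4, 178.0] 0.67
t panel_rear [321.3, 171.4] 0.58
t panel_grip [240.5, 177.5, 39.6, 45.8] 0.8
t panel_grip [185.4, 250.7, 69.5, 56.7] 0.68
t panel_grip [371.0, 260.7, 66.4, 72.7] 0.59
t sander [152.2, 126.2, 40.2, 57.6] 0.73
t mug [232.0, 112.3, 25.9, 33.2] 0.96
t glue [308.7, 97.5, 17.7, 24.7] 0.67
t offcut [463.1, 181.9, 34.8, 48.3] 0.66
t offcut [237.5, 177.6, 42.4, 45.8] 0.16
t extractor [389.4, 166.1, 11.2, 15.5] 0.6
t extractor [348.0, 156.1, 76.3, 89.8] 0.57
s extractor [320.3, 181.1] 0.98
s lip [341.0, 161.1] 0.85
s panel_grip [397.0, 294.1] 0.95
s panel_grip [291.5, 258.1] 0.92
s panel_grip [423.5, 168.6] 0.92
s panel_front [330.0, 264.8] 0.9
[... 364 characters left out ...]
2.1, 89.6] 0.56
s sander [157.6, 304.5, 90.6, 79.3] 0.61
s mug [183.0, 229.4, 47.1, 51.9] 0.87
s glue [203.6, 169.6, 26.7, 44.5] 0.93
s offcut [319.1, 123.8, 42.1, 16.3] 0.85
s extractor [278.9, 140.9, 88.0, 59.1] 0.86
{'clock': 1.55, 'joints': array([ 1.111,  0.477,  0.022,  1.555, -0.011,  1.109, -0.083]), 'qvel': array([ 0.   , -0.002,  0.001, -0.001,  0.001, -0.   , -0.   ]), 'tau': array([  0.001, -59.632,   1.607, -28.154,   0.012,   0.002,   0.   ]), 'tcp_pos': array([ 0.233, -0.634,  0.231]), 'orientation': array([3.093, 0.55 , 0.   ]), 'contact_force': array([ 0.001, -1.058,  1.061]), 'moment': array([ 0.035,  0.028, -0.004]), 'gripper_force': 0.0, 'grip_width': 0.08519810428582943}
```

View pics/t0.png

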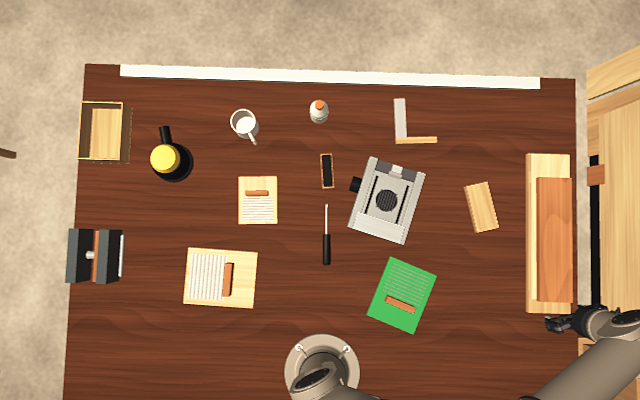

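View pics/s0.png

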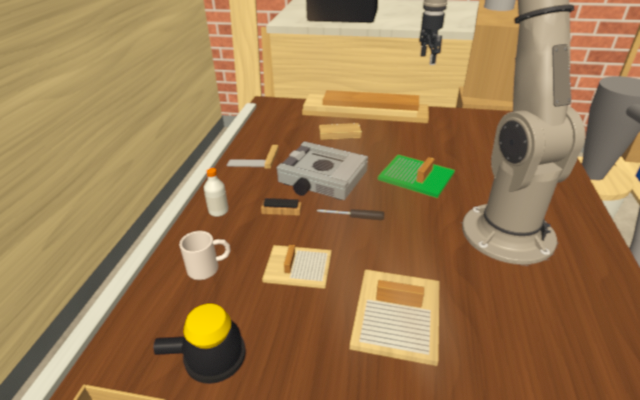

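```bash
python3 - <<'E'
from h import *
np.set_printoptions(precision=4,suppress=True)
t=r.grab_frame("top"); s=r.grab_frame("side")
a=cv2.resize(t["pixels"][145:255,335:435],None,fx=5,fy=5,interpolation=cv2.INTER_CUBIC)
b=cv2.resize(t["pixels"][165:235,230:290],None,fx=5,fy=5,interpolation=cv2.INTER_CUBIC)
c=np.zeros((550,800,3),np.uint8); c[:550,:500]=a; c[:350,500:800]=b
cv2.imwrite("pics/crop.png",c[:,:,::-1])
for n,uv,z in(("ext",(384.2,198),0),("lip",(382,216),.067),("grip",(255.7,194.4),.026),("front",(258.5,224.2),0),("rear",(261,178.5),0)):print(n,at_z(t,uv,z))
for n,uv,z in(("ext",(320.3,181.1),0),("lip",(341,161.1),.067),("grip",(291.5,258.1),.026),("front",(330,264.8),0),("rear",(267.5,263.4),0)):print(n,at_z(s,uv,z))
for th in ["panel_grip","extractor","lip"]:
  for d in r.outline_of(t,th):
    m=d["pixels"].astype(np.uint8); pts=cv2.findNonZero(m)
    if pts is not None: print(th,d['conf'],cv2.minAreaRect(pts))
E
```

```text
ext [ 0.5435 -0.1822  0.    ]
lip [ 0.4835 -0.1677  0.067 ]
grip [0.5412 0.2247 0.026 ]
front [0.4486 0.2155 0.    ]
rear [0.5945 0.213  0.    ]
ext [ 0.5396 -0.167   0.    ]
lip [ 0.4772 -0.1888  0.067 ]
grip [0.5419 0.2165 0.026 ]
front [ 0.4491  0.1977 -0.    ]
rear [0.6047 0.2191 0.    ]
panel_grip 0.94 ((401.2577209472656, 295.32989501953125), (52.2673454284668, 65.33419036865234), 21.037511825561523)
panel_grip 0.82 ((258.0, 199.5), (47.0, 38.0), 90.0)
panel_grip 0.78 ((220.57192993164062, 277.25567626953125), (70.07144165039062, 57.45281219482422), 4.513988018035889)
extractor 0.73 ((382.2188415527344, 199.5996551513672), (68.42428588867188, 74.50909423828125), 17.35402488708496)
lip 0.56 ((382.0587158203125, 198.95960998535156), (69.45347595214844, 75.66422271728516), 16.8214111328125)
```

View pics/crop.png

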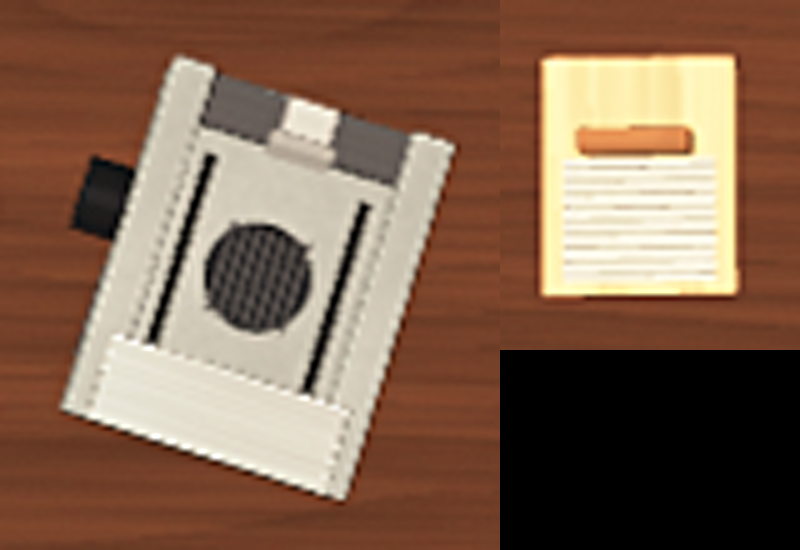

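The first two pictures show the target, the smaller plywood panel at (257,200) in the top view, with its bar at (257,193). The extractor is at (385,198), its lip at the bottom end (robot side) and its catch at (398,172). The bigger panel at (220,277) and the green one at (401,295) are the look-alikes. The crop shows the case corners and the panel outline clearly, so I can fit both.

```bash
cat >> h.py <<'E'
from scipy.optimize import least_squares
def fitrect(p,uv,loc):  # pose (x,y,yaw) of an object from pixels and local 3D points
    uv=np.array(uv);loc=np.array(loc,float)
    def f(v):
        W=loc@R.from_euler('z',v[2]).as_matrix().T+[v[0],v[1],0]
        return np.concatenate([proj(p,w)-u for w,u in zip(W,uv)])
    return min((least_squares(f,[.54,.0,a]) for a in(-.6,0,.6)),key=lambda s:s.cost)
def row(T,Rt,n=1,o=None):   # tool-frame row from the measured pose to world target
    o=o or r.get_obs(); Rc=R.from_rotvec(o["orientation"])
    return np.round(np.r_[Rc.inv().apply(np.array(T)-o["tcp_pos"])/.25,(Rc.inv()*Rt).as_rotvec()/(np.pi/2)],3).tolist()
E
python3 - <<'E'
from h import *
np.set_printoptions(precision=4,suppress=True)
t=r.grab_frame("top")
k=6
im=cv2.resize(t["pixels"][160:240,225:295],None,fx=k,fy=k,interpolation=cv2.INTER_CUBIC).astype(int)
m=((im[:,:,1]>140)).astype(np.uint8)
m=cv2.morphologyEx(m,cv2.MORPH_CLOSE,np.ones((41,41)))
c=max(cv2.findContours(m,0,2)[0],key=cv2.contourArea)
b=cv2.boxPoints(cv2.minAreaRect(c)); b=(b+.5)/k-.5+[225,160]; print(b)
w=np.array([at_z(t,u,.01) for u in b]);print(w,[np.linalg.norm(w[i]-w[i-1]) for i in range(4)])
ang=np.argsort(np.arctan2(w[:,1]-w[:,1].mean(),w[:,0]-w[:,0].mean())); b=b[ang]
loc=[[-75,-60,10],[75,-60,10],[75,60,10],[-75,60,10]]
s=fitrect(t,b,np.array(loc)/1e3);print("panel",s.x,s.cost,s.fun)
u=np.array([(178,55),(455,148),(345,500),(62,410)])/5+[335,145]-.4
for z in(.064,.071):print([at_z(t,x,z) for x in u])
s=fitrect(t,u,np.array([[115,90,64],[115,-90,64],[-115,-90,64],[-115,90,64]])/1e3);print("ext",s.x,s.cost,s.fun)
e=s.x;M=R.from_euler('z',e[2])
lp=(np.array([(112,335),(355,410)])/5+[335,145]-.4)
for x in lp: print("lip local",M.inv().apply(at_z(t,x,.071)-[e[0],e[1],0]))
for x in [(278,130),(333,148),(200,130),(395,182)]: print("catch/wall",M.inv().apply(at_z(t,np.array(x)/5+[335,145]-.4,.064)-[e[0],e[1],0]))
o=r.get_obs();print(R.from_rotvec(o["orientation"]).as_matrix(),o['joints'])
E
```

```text
[[237.4767 175.8445]
 [276.6743 175.4781]
 [277.1221 223.3992]
 [237.9246 223.7655]]
[[0.5998 0.2868 0.01  ]
 [0.6046 0.1625 0.01  ]
 [0.4526 0.1557 0.01  ]
 [0.4479 0.2791 0.01  ]] [np.float64(0.15202522102206578), np.float64(0.12444487122105206), np.float64(0.1521072715871913), np.float64(0.12354569397219432)]
panel [0.5262 0.221  0.044 ] 1.0522868563922045 [-0.6512 -0.428  -0.6122  0.2364  0.7867  0.4198  0.4761 -0.2119]
[array([ 0.6686, -0.1281,  0.064 ]), array([ 0.616 , -0.2998,  0.064 ]), array([ 0.3985, -0.2355,  0.064 ]), array([ 0.4482, -0.0619,  0.064 ])]
[array([ 0.6675, -0.1274,  0.071 ]), array([ 0.6151, -0.2983,  0.071 ]), array([ 0.3986, -0.2343,  0.071 ]), array([ 0.4481, -0.0615,  0.071 ])]
ext [ 0.5328 -0.1813 -0.289 ] 0.28610330949413587 [-0.0777 -0.0264  0.1932 -0.4633 -0.2331  0.4946  0.1194 -0.0158]
lip local [-0.0625  0.0758  0.071 ]
lip local [-0.0598 -0.0785  0.071 ]
catch/wall [0.0899 0.0171 0.064 ]
catch/wall [ 0.0899 -0.0185  0.064 ]
catch/wall [0.0749 0.0627 0.064 ]
catch/wall [ 0.0818 -0.061   0.064 ]
[[ 0.9388  0.3445 -0.    ]
 [ 0.3445 -0.9388  0.    ]
 [-0.     -0.     -1.    ]] [ 1.1109  0.477   0.0224  1.5554 -0.0115  1.1093 -0.0831]
```

```bash
cat >> h.py <<'E'
R0=R.from_matrix([[0,1,0],[1,0,0],[0,0,-1]])
def tool(yaw,tilt=0): return R.from_euler('z',yaw)*R.from_euler('y',-tilt)*R0
EX=np.array([.5328,-.1813]);EY=-.289
E
python3 - <<'E'
from h import *
o=r.get_obs()
prev=dict(o)
for T,Rt in (((.41,-.45,.24),tool(-.9)),((.54,-.25,.24),tool(-.55)),((.58,0.02,.24),tool(-.2)),((.546,.222,.12),tool(.044))):
    print(row(T,Rt,o=prev)); prev=dict(tcp_pos=np.array(T),orientation=Rt.as_rotvec())
E
```

```text
[0.919, -0.445, -0.035, -0.0, 0.0, -0.203]
[0.905, -0.303, -0.0, 0.0, 0.0, -0.223]
[1.004, -0.428, -0.0, 0.0, 0.0, -0.223]
[0.765, -0.294, 0.48, 0.0, 0.0, -0.155]
```

{"api": "apply_moves", "payload": {"rows": [[0.92,-0.445,-0.035,0,0,-0.203],[0.92,-0.445,-0.035,0,0,-0.203],[0.92,-0.445,-0.035,0,0,-0.203],[0.92,-0.445,-0.035,0,0,-0.203],[0.92,-0.445,-0.035,0,0,-0.203]], "claw": 1}}

```text
clock: 2.48
tcp_pos: [0.4152, -0.4449, 0.2406]
orientation: [-2.961, -1.048, -0.005]
contact_force: [-0.5, -0.6, -0.1]
grip_width: 0.0855
gripper_force: 0.0
```

{"api": "apply_moves", "payload": {"rows": [[0.905,-0.303,0,0,0,-0.223],[0.905,-0.303,0,0,0,-0.223],[0.905,-0.303,0,0,0,-0.223],[0.905,-0.303,0,0,0,-0.223],[0.905,-0.303,0,0,0,-0.223]]}}

```text
clock: 3.1
tcp_pos: [0.5428, -0.2454, 0.2403]
orientation: [-2.734, -1.545, -0.004]
contact_force: [-0.9, -0.2, 0.5]
grip_width: 0.0855
gripper_force: 0.0
```

{"api": "apply_moves", "payload": {"rows": [[1,-0.428,0,0,0,-0.223],[1,-0.428,0,0,0,-0.223],[1,-0.428,0,0,0,-0.223],[1,-0.428,0,0,0,-0.223],[1,-0.428,0,0,0,-0.223]]}}

```text
clock: 3.72
tcp_pos: [0.5799, 0.0223, 0.2403]
orientation: [-2.427, -1.993, -0.002]
contact_force: [0.5, -0.9, -0.5]
grip_width: 0.0854
gripper_force: 0.0
```

{"api": "apply_moves", "payload": {"rows": [[0.765,-0.294,0.3,0,0,-0.155],[0.765,-0.294,0.48,0,0,-0.155],[0.765,-0.294,0.48,0,0,-0.155],[0.765,-0.294,0.48,0,0,-0.155],[0.765,-0.294,0.48,0,0,-0.155]]}}

```text
clock: 4.35
tcp_pos: [0.5434, 0.2232, 0.1178]
orientation: [-2.165, -2.273, 0.005]
contact_force: [0.3, -1.0, 0.5]
grip_width: 0.0856
gripper_force: 0.0
```

```bash
python3 - <<'E'
from h import *
np.set_printoptions(precision=4,suppress=True)
o=r.get_obs();print(o['clock'],o['tcp_pos'],o['joints'],o['contact_force'])
print(row((.546,.222,.10),tool(.044)))
s=r.grab_frame("side");t=r.grab_frame("top")
c=np.zeros((400,800,3),np.uint8)
c[:,:400]=cv2.resize(s["pixels"][190:320,240:370],(400,400));c[:,400:]=cv2.resize(t["pixels"][150:250,205:305],(400,400))
cv2.imwrite("pics/pre.png",c[:,:,::-1])
E
```

```text
4.35 [0.5434 0.2232 0.1178] [-0.1008  0.5193 -0.5172  1.8382  0.3233  0.8723 -0.724 ] [ 0.3023 -0.9757  0.4674]
[-0.005, 0.01, 0.071, -0.003, -0.0, 0.003]
```

View pics/pre.png

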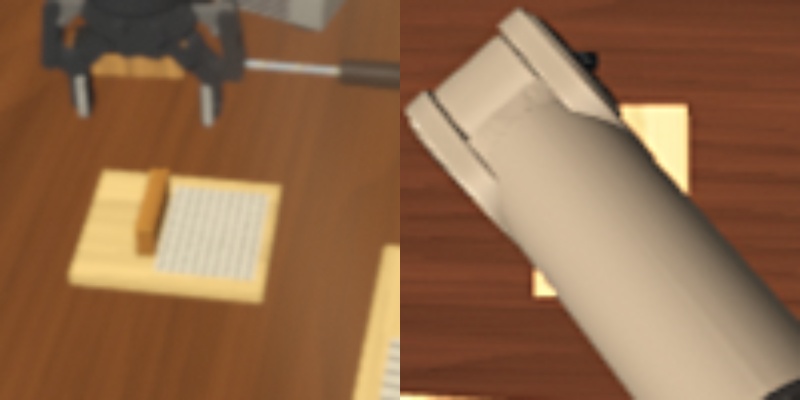

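The picture shows the open fingers straddling the bar, which is at about (155,215) in the left crop. I'll descend and close.

{"api": "apply_moves", "payload": {"rows": [[-0.005,0.01,0.2,0,0,0],[-0.005,0.01,0.36,0,0,0],[-0.005,0.01,0.41,0,0,0],[-0.005,0.01,0.41,0,0,0]]}}

```text
clock: 4.95
tcp_pos: [0.549, 0.2187, 0.0179]
orientation: [2.174, 2.267, -0.0]
contact_force: [0.1, 0.8, 0.4]
grip_width: 0.0856
gripper_force: 0.0
```

{"api": "apply_moves", "payload": {"rows": [[0,0,0,0,0,0],[0,0,0,0,0,0],[0,0,0,0,0,0],[0,0,0,0,0,0],[0,0,0,0,0,0]], "claw": 0, "newtons": 80}}

```text
clock: 5.58
tcp_pos: [0.5481, 0.2201, 0.0182]
orientation: [2.172, 2.27, -0.0]
contact_force: [-3.3, -1.4, 5.9]
grip_width: 0.0144
gripper_force: 80.7
```

{"api": "apply_moves", "payload": {"rows": [[0,0,-0.1,0,0,0],[0,0,-0.3,0,0,0],[0,0,-0.6,0,0,0],[0,0,-0.7,0,0,0],[0,0,-0.7,0,0,0]]}}

```text
clock: 6.2
tcp_pos: [0.5496, 0.2208, 0.1953]
orientation: [2.171, 2.268, 0.008]
contact_force: [1.1, -0.4, -5.1]
grip_width: 0.0144
gripper_force: 79.2
```

```bash
python3 - <<'E'
from h import *
np.set_printoptions(precision=4,suppress=True)
o=r.get_obs();print(o['clock'],o['tcp_pos'],o['joints'],o['contact_force'],o['grip_width'])
Rc=R.from_rotvec(o['orientation']);print((Rc*R0.inv()).as_rotvec())
s=r.grab_frame("side");t=r.grab_frame("top")
for P in (s,t):
  for th in("panel_grip","panel_front","panel_rear"):
    for d in r.landmark_of(P,th): print(th,d['point'],d['conf'])
g=o['tcp_pos']
for n,l in(("grip",[0,0,0]),("front",[-.095,0,-.026]),("rear",[.055,0,-.026])):
    # panel frame axes = Rc*R0^-1 ; assume TCP 12mm below bar centre
    X=g+(Rc*R0.inv()).apply(np.array(l)+[0,0,.012]); print(n,X,proj(s,X),proj(t,X))
c=np.zeros((400,800,3),np.uint8)
u=proj(s,g).astype(int)
c[:]=cv2.resize(s["pixels"][max(u[1]-60,0):max(u[1]-60,0)+130,u[0]-130:u[0]+130],(800,400))
cv2.imwrite("pics/lift.png",c[:,:,::-1])
E
```

```text
6.2 [0.5496 0.2208 0.1953] [-0.0613  0.4317 -0.554   1.7706  0.2647  1.0081 -0.6718] [ 1.0986 -0.3521 -5.0846] 0.014435485141567091
[ 0.0018 -0.0053  0.0438]
panel_grip [397.4, 297.4] 0.96
panel_grip [428.3, 167.4] 0.79
panel_grip [284.3, 199.8] 0.64
panel_front [324.6, 212.1] 0.88
panel_front [390.1, 167.7] 0.74
panel_front [392.7, 355.8] 0.65
panel_rear [443.1, 184.1] 0.8
panel_rear [400.9, 277.4] 0.75
panel_rear [261.4, 206.6] 0.65
panel_rear [201.3, 266.3] 0.23
panel_grip [247.6, 189.7] 0.68
panel_grip [400.6, 304.7] 0.63
panel_grip [229.3, 278.2] 0.55
panel_front [412.0, 266.1] 0.94
panel_front [187.4, 274.3] 0.86
panel_rear [386.7, 321.8] 0.63
panel_rear [251.8, 170.2] 0.62
panel_rear [254.6, 274.7] 0.6
grip [0.5496 0.2208 0.2073] [283.3697 199.3465] [249.1534 186.5247]
front [0.4548 0.2166 0.1808] [326.0815 211.9616] [250.574 220.951]
rear [0.6046 0.2232 0.1816] [260.1747 206.852 ] [250.2938 167.9855]
```

View pics/lift.png

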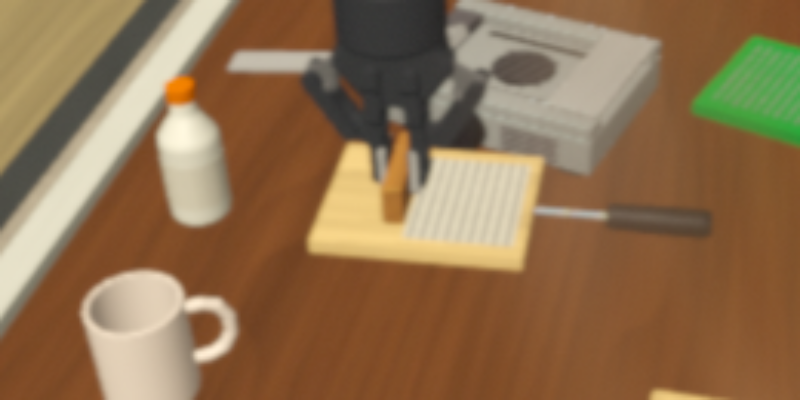

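The crop shows the panel held level with the bar square in the pads. Next I'll carry it to the bay and tilt it.

```bash
cat >> h.py <<'E'
def tcp_for(front,tilt,dy=0.001,yaw=None):  # panel_front in extractor frame (m) -> world TCP
    p=np.array(front)+R.from_euler('y',-tilt).apply([.095,-dy,.018])
    return R.from_euler('z',EY).apply(p)+[EX[0],EX[1],0]
E
python3 - <<'E'
from h import *
o=r.get_obs();prev=dict(o)
for T,Rt in (((.57,.0,.25),tool(-.12,.1)),(tcp_for((-.048,0,.15),.26),tool(EY,.26)),(tcp_for((-.048,0,.10),.26),tool(EY,.26))):
    print(T,row(T,Rt,o=prev)); prev=dict(tcp_pos=np.array(T),orientation=Rt.as_rotvec())
E
```

```text
(0.57, 0.0, 0.25) [-0.882, 0.05, -0.235, -0.065, -0.005, 0.104]
[ 0.5700698  -0.19342447  0.19181767] [-0.768, 0.069, 0.241, -0.102, -0.019, 0.106]
[ 0.5700698  -0.19342447  0.14181767] [0.0, -0.051, 0.193, 0.0, 0.0, 0.0]
```

{"api": "apply_moves", "payload": {"rows": [[-0.2,0.01,-0.235,-0.065,-0.005,0.104],[-0.44,0.025,-0.235,-0.065,-0.005,0.104],[-0.66,0.05,-0.235,-0.065,-0.005,0.104],[-0.88,0.05,-0.235,-0.065,-0.005,0.104],[-0.88,0.05,-0.235,-0.065,-0.005,0.104]]}}

```text
clock: 7.22
tcp_pos: [0.5699, -0.0062, 0.2503]
orientation: [2.301, 2.021, 0.099]
contact_force: [0.3, 1.2, -3.8]
grip_width: 0.0144
gripper_force: 79.4
```

{"api": "apply_moves", "payload": {"rows": [[-0.2,0.01,0,-0.102,-0.019,0.106],[-0.4,0.03,0.1,-0.102,-0.019,0.106],[-0.6,0.05,0.2,-0.102,-0.019,0.106],[-0.77,0.07,0.24,-0.102,-0.019,0.106],[-0.77,0.07,0.24,-0.102,-0.019,0.106]]}}

```text
clock: 7.85
tcp_pos: [0.5689, -0.1972, 0.1913]
orientation: [2.35, 1.742, 0.227]
contact_force: [-0.1, 0.9, -3.1]
grip_width: 0.0144
gripper_force: 79.7
```

```bash
python3 - <<'E'
from h import *
np.set_printoptions(precision=4,suppress=True)
o=r.get_obs();print(o['clock'],o['tcp_pos'],o['joints'],o['contact_force'],o['grip_width'])
Rc=R.from_rotvec(o['orientation']);print((Rc*R0.inv()).as_euler('ZYX'))
T=tcp_for((-.048,0,.10),.26);print(row(T,tool(EY,.26)))
s=r.grab_frame("side");t=r.grab_frame("top")
c=np.zeros((500,800,3),np.uint8)
c[:,:400]=cv2.resize(s["pixels"][80:220,265:377],(400,500));c[:,400:]=cv2.resize(t["pixels"][145:255,340:428],(400,500))
cv2.imwrite("pics/ins.png",c[:,:,::-1])
np.savez("ins.npz",s=s["pixels"],t=t["pixels"])
E
```

```text
7.85 [ 0.5689 -0.1972  0.1913] [ 0.4957  0.3007 -0.3282  1.961   0.2024  0.6456 -0.248 ] [-0.0575  0.9054 -3.0664] 0.01441809662831982
[-0.295  -0.2591  0.0003]
[0.016, -0.051, 0.191, -0.001, 0.001, -0.004]
```

View pics/ins.png

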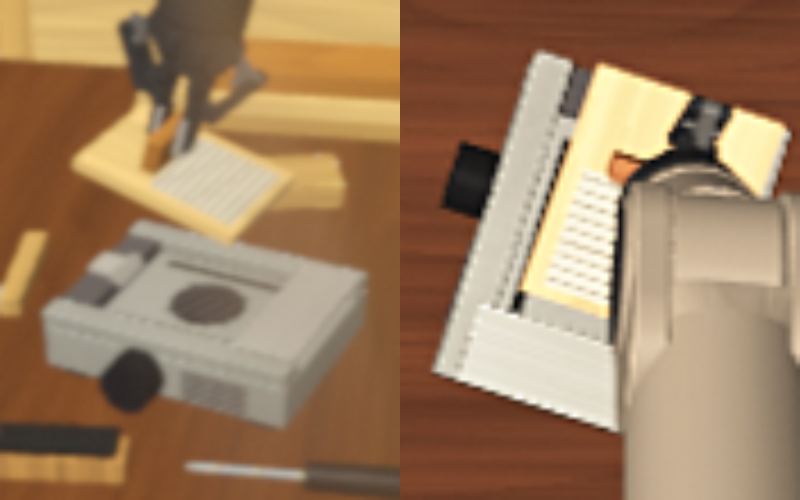

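```bash
python3 - <<'E'
from h import *
np.set_printoptions(precision=4,suppress=True)
t=r.grab_frame("top");o=r.get_obs();M=R.from_euler('z',EY)
Rc=R.from_rotvec(o['orientation'])*R0.inv()
for px,l in (((524,288),[-.095,.06,-.008]),((597,65),[.055,.06,-.008])):
    uv=np.array([(px[0]-400)/4.545+340,px[1]/4.545+145])-.4
    X=o['tcp_pos']+Rc.apply(l); W=at_z(t,uv,X[2])
    print(uv,proj(t,X),"seen",M.inv().apply(W-[*EX,0]),"pred",M.inv().apply(X-[*EX,0]))
print(row(tcp_for((-.05,0,.075),.26,0.002),tool(EY,.26)))
E
```

```text
[366.8827 207.9663] [365.713  207.8998] seen [-0.0495  0.0577  0.1608] pred [-0.0503  0.0609  0.1608]
[382.9443 158.9014] [382.738  158.2368] seen [0.0929 0.06   0.1997] pred [0.0946 0.0611 0.1997]
[-0.013, -0.088, 0.292, 0.001, -0.002, 0.001]
```

```bash
python3 - <<'E'
from h import *
for f in ((-.05,0,.08),(-.05,0,.053)): print(row(tcp_for(f,.26,-.001),tool(EY,.26)))
E
```

```text
[-0.001, -0.083, 0.273, 0.001, -0.002, 0.001]
[-0.001, -0.111, 0.377, 0.001, -0.002, 0.001]
```

{"api": "apply_moves", "payload": {"rows": [[0,-0.04,0.13,0,0,0],[0,-0.083,0.273,0.001,-0.002,0],[0,-0.1,0.33,0,-0.002,0],[0,-0.11,0.372,0,-0.002,0],[0,-0.11,0.377,0,-0.002,0]]}}

```text
clock: 8.62
tcp_pos: [0.5693, -0.1921, 0.0954]
orientation: [2.341, 1.747, 0.229]
contact_force: [-0.1, 0.2, -3.5]
grip_width: 0.0147
gripper_force: 79.7
```

```bash
cat >> h.py <<'E'
def st(dy=-.001):
    np.set_printoptions(precision=4,suppress=True)
    o=r.get_obs();Rc=R.from_rotvec(o['orientation'])*R0.inv();M=R.from_euler('z',EY)
    f=lambda l:M.inv().apply(o['tcp_pos']+Rc.apply(l)-[*EX,0])
    print(round(o['clock'],2),"front",f([-.095,dy,-.018]),"rear",f([.055,dy,-.018]),"tilt",(M.inv()*Rc).as_rotvec(),"F_ext",M.inv().apply(o['contact_force']),"w",round(o['grip_width'],4))
    return o
E
python3 - <<'E'
from h import *
st()
for x in (-.06,-.068,-.076,-.082):print(x,row(tcp_for((x,0,.053),.26,-.001),tool(EY,.26)))
E
```

```text
8.62 front [-0.049  -0.001   0.0533] rear [ 0.0959 -0.0009  0.0923] tilt [-0.0015 -0.2632  0.0005] F_ext [-0.1828  0.1833 -3.4883] w 0.0147
-0.06 [0.004, -0.043, -0.009, 0.002, 0.001, 0.0]
-0.068 [0.004, -0.074, -0.017, 0.002, 0.001, 0.0]
-0.076 [0.004, -0.105, -0.026, 0.002, 0.001, 0.0]
-0.082 [0.004, -0.128, -0.032, 0.002, 0.001, 0.0]
```

{"api": "apply_moves", "payload": {"rows": [[0.004,-0.03,-0.006,0.002,0,0],[0.004,-0.055,-0.012,0.002,0,0],[0.004,-0.08,-0.018,0.002,0,0],[0.004,-0.08,-0.018,0.002,0,0]]}}

```text
clock: 9.12
tcp_pos: [0.5504, -0.1858, 0.0954]
orientation: [2.342, 1.747, 0.229]
contact_force: [2.1, 0.0, -3.8]
grip_width: 0.0149
gripper_force: 79.7
```

```bash
python3 - <<'E'
from h import *
st()
for x in (-.074,-.078,-.082):print(x,row(tcp_for((x,0,.053),.26,-.001),tool(EY,.26)))
E
```

```text
9.12 front [-0.069  -0.0004  0.0533] rear [ 0.0759 -0.0003  0.0922] tilt [-0.0014 -0.2625  0.0002] F_ext [ 1.9877  0.626  -3.7501] w 0.0149
-0.074 [0.001, -0.02, -0.003, 0.002, 0.001, 0.0]
-0.078 [0.001, -0.035, -0.007, 0.002, 0.001, 0.0]
-0.082 [0.001, -0.051, -0.011, 0.002, 0.001, 0.0]
```

{"api": "apply_moves", "payload": {"rows": [[0,-0.01,-0.002,0,0,0],[0,-0.02,-0.004,0,0,0],[0,-0.02,-0.004,0,0,0]]}}

```text
clock: 9.5
tcp_pos: [0.5497, -0.1853, 0.0967]
orientation: [2.337, 1.744, 0.237]
contact_force: [10.5, -3.5, -5.5]
grip_width: 0.0145
gripper_force: 79.4
```

{"api": "apply_moves", "payload": {"rows": [[0,-0.01,-0.002,0,0,0],[0,-0.01,-0.002,0,0,0]]}}

```text
clock: 9.75
tcp_pos: [0.5492, -0.1852, 0.0975]
orientation: [2.334, 1.742, 0.24]
contact_force: [13.9, -5.3, -6.6]
grip_width: 0.0146
gripper_force: 79.4
```

```bash
python3 - <<'E'
from h import *
st()
E
```

```text
9.75 front [-0.0697 -0.0001  0.0545] rear [ 0.0747 -0.      0.0951] tilt [ 0.0002 -0.2742  0.0003] F_ext [14.866  -1.1346 -6.5835] w 0.0146
```

```bash
cat >> h.py <<'E'
def seq(c0,targets,dy=-.001):
    T0=dict(tcp_pos=tcp_for(c0[:3],c0[3],dy),orientation=tool(EY,c0[3]).as_rotvec())
    for q in targets: print(q,row(tcp_for(q[:3],q[3],dy),tool(EY,q[3]),o=T0))
E
python3 - <<'E'
from h import *
seq((-.0766,0,.0529,.2625),[(-.0745,0,.051,.25),(-.0745,0,.0495,.22),(-.075,0,.0495,.19),(-.0755,0,.0495,.16),(-.0765,0,.049,.12)])
E
```

```text
(-0.0745, 0, 0.051, 0.25) [0.0, 0.007, 0.014, 0.008, -0.0, 0.0]
(-0.0745, 0, 0.0495, 0.22) [0.0, 0.007, 0.032, 0.027, -0.0, 0.0]
(-0.075, 0, 0.0495, 0.19) [0.0, 0.007, 0.043, 0.046, -0.0, 0.0]
(-0.0755, 0, 0.0495, 0.16) [0.0, 0.006, 0.054, 0.065, -0.0, 0.0]
(-0.0765, 0, 0.049, 0.12) [-0.0, 0.003, 0.07, 0.091, -0.0, 0.0]
```

{"api": "apply_moves", "payload": {"rows": [[0,0.007,0.014,0.008,0,0],[0,0.007,0.032,0.027,0,0],[0,0.007,0.043,0.046,0,0],[0,0.006,0.054,0.065,0,0],[0,0.006,0.054,0.065,0,0]]}}

```text
clock: 10.38
tcp_pos: [0.553, -0.1861, 0.0841]
orientation: [2.407, 1.795, 0.152]
contact_force: [10.7, -2.1, 0.6]
grip_width: 0.0147
gripper_force: 80.4
```

```bash
python3 - <<'E'
from h import *
st()
seq((-.0755,0,.0495,.16),[(-.0755,0,.0485,.12),(-.076,0,.0475,.08),(-.0765,0,.047,.04),(-.0765,0,.047,.0)])
E
```

```text
10.38 front [-0.0699  0.0001  0.0504] rear [0.078  0.0001 0.0756] tilt [-0.0002 -0.1688  0.0001] F_ext [10.8889  1.0302  0.6022] w 0.0147
(-0.0755, 0, 0.0485, 0.12) [-0.0, 0.002, 0.019, 0.025, -0.0, -0.0]
(-0.076, 0, 0.0475, 0.08) [0.0, 0.001, 0.038, 0.051, -0.0, 0.0]
(-0.0765, 0, 0.047, 0.04) [-0.0, 0.0, 0.055, 0.076, -0.0, 0.0]
(-0.0765, 0, 0.047, 0.0) [-0.0, 0.001, 0.071, 0.102, -0.0, 0.0]
```

{"api": "apply_moves", "payload": {"rows": [[0,0.002,0.019,0.025,0,0],[0,0.001,0.038,0.051,0,0],[0,0,0.055,0.076,0,0],[0,0,0.055,0.076,0,0]]}}

```text
clock: 10.88
tcp_pos: [0.5556, -0.1871, 0.0712]
orientation: [2.486, 1.853, 0.046]
contact_force: [9.7, -3.1, 9.5]
grip_width: 0.0143
gripper_force: 81.9
```

```bash
python3 - <<'E'
from h import *
st()
seq((-.0765,0,.047,.04),[(-.0765,0,.046,.0),(-.0765,0,.043,.0),(-.0765,0,.042,-.03)])
E
```

```text
10.88 front [-0.0705 -0.      0.0485] rear [ 0.0793 -0.0001  0.056 ] tilt [-0.0006 -0.05   -0.0006] F_ext [10.2115 -0.2188  9.5067] w 0.0143
(-0.0765, 0, 0.046, 0.0) [-0.0, 0.002, 0.019, 0.025, 0.0, -0.0]
(-0.0765, 0, 0.043, 0.0) [-0.0, 0.002, 0.031, 0.025, 0.0, -0.0]
(-0.0765, 0, 0.042, -0.03) [0.0, 0.003, 0.047, 0.045, 0.0, -0.0]
```

{"api": "apply_moves", "payload": {"rows": [[0,0.002,0.019,0.025,0,0],[0,0.003,0.031,0.03,0,0],[0,0.003,0.047,0.045,0,0],[0,0.003,0.047,0.045,0,0]]}}

```text
clock: 11.38
tcp_pos: [0.5556, -0.1872, 0.0678]
orientation: [-2.507, -1.868, 0.025]
contact_force: [-24.5, 5.4, 86.6]
grip_width: 0.0146
gripper_force: 93.6
```

```bash
python3 - <<'E'
from h import *
st()
E
```

```text
11.38 front [-0.0718 -0.0001  0.0518] rear [ 0.0782 -0.0003  0.0486] tilt [-0.004   0.0213 -0.0013] F_ext [-25.076   -1.7884  86.5693] w 0.0146
```

Firm contact. I'll ease off, then look.

{"api": "apply_moves", "payload": {"rows": [[0,0.004,-0.025,-0.012,0,0],[0,0.01,-0.04,-0.019,0,0],[0,0.01,-0.04,-0.019,0,0]]}}

```text
clock: 11.75
tcp_pos: [0.5557, -0.1872, 0.0681]
orientation: [2.516, 1.876, 0.002]
contact_force: [4.0, -0.5, 9.8]
grip_width: 0.0141
gripper_force: 82.1
```

```bash
python3 - <<'E'
from h import *
st()
s=r.grab_frame("side");t=r.grab_frame("top")
c=np.zeros((500,800,3),np.uint8)
c[:,:400]=cv2.resize(s["pixels"][125:205,280:344],(400,500),interpolation=cv2.INTER_CUBIC);c[:,400:]=cv2.resize(t["pixels"][145:255,340:428],(400,500))
cv2.imwrite("pics/home.png",c[:,:,::-1])
E
```

```text
11.75 front [-0.0713 -0.0001  0.0497] rear [ 0.0787 -0.0002  0.0502] tilt [-0.0012 -0.0034 -0.0005] F_ext [3.9442 0.6952 9.7909] w 0.0141
```

View pics/home.png

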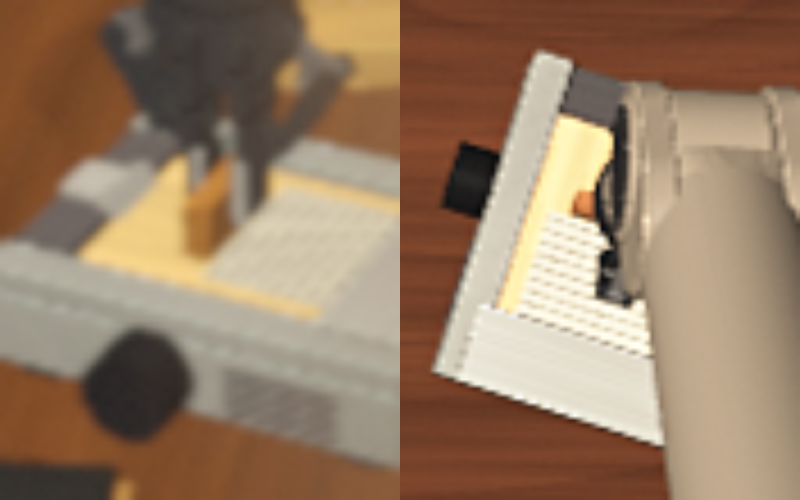

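The picture shows the panel flush in the bay with the catch over its rear edge (left crop, about (130,195)). Next I'll release it and lift.

{"api": "apply_moves", "payload": {"rows": [[0,0.004,-0.006,0,0,0],[0,0.004,-0.006,0,0,0],[0,0.004,-0.006,0,0,0],[0,0.004,-0.006,0,0,0]], "claw": 0.45}}

```text
clock: 12.35
tcp_pos: [0.5533, -0.187, 0.067]
orientation: [-2.517, -1.877, 0.006]
contact_force: [-0.3, -0.4, 0.2]
grip_width: 0.0385
gripper_force: 0.0
```

{"api": "apply_moves", "payload": {"rows": [[0,0,-0.04,0,0,0],[0,0,-0.16,0,0,0],[0,0,-0.35,0,0,0],[0,0,-0.6,0,0,0],[0,0,-0.6,0,0,0]]}}

```text
clock: 12.98
tcp_pos: [0.5576, -0.1874, 0.2235]
orientation: [2.513, 1.873, 0.006]
contact_force: [1.2, 0.2, -0.2]
grip_width: 0.0385
gripper_force: 0.0
```

{"api": "apply_moves", "payload": {"rows": [[-0.2,0,0,0,0,0],[-0.45,0,0,0,0,0],[-0.7,0,0,0,0,0],[-0.9,0,0,0,0,0],[-0.9,0,0,0,0,0]]}}

```text
clock: 13.6
tcp_pos: [0.4863, -0.4078, 0.2167]
orientation: [-2.525, -1.866, 0.009]
contact_force: [0.9, 0.8, -1.0]
grip_width: 0.0386
gripper_force: 0.0
```

```bash
python3 - <<'E'
from h import *
st()
s=r.grab_frame("side");t=r.grab_frame("top")
M=R.from_euler('z',EY)
for P in(s,t):
  for th in("panel_grip","panel_rear","panel_front"):
    for d in r.landmark_of(P,th):
      z=.076 if th=="panel_grip" else .05
      X=M.inv().apply(at_z(P,d['point'],z)-[*EX,0])
      if abs(X[0])<.12 and abs(X[1])<.1:print(th,d['conf'],X)
c=np.zeros((500,800,3),np.uint8)
c[:,:400]=cv2.resize(s["pixels"][125:205,280:344],(400,500),interpolation=cv2.INTER_CUBIC);c[:,400:]=cv2.resize(t["pixels"][145:255,340:428],(400,500),interpolation=cv2.INTER_CUBIC)
cv2.imwrite("pics/end.png",c[:,:,::-1])
E
```

```text
13.6 front [-0.0751 -0.2306  0.1992] rear [ 0.0749 -0.2319  0.1985] tilt [-0.0038  0.0047 -0.0088] F_ext [ 0.6592  0.9829 -1.0166] w 0.0386
panel_grip 0.98 [0.0213 0.0039 0.076 ]
panel_rear 0.65 [0.0637 0.022  0.05  ]
panel_front 0.92 [-0.072  -0.0056  0.05  ]
panel_grip 0.57 [ 0.0209 -0.004   0.076 ]
panel_rear 0.76 [ 0.0875 -0.0067  0.05  ]
panel_rear 0.69 [ 0.0239 -0.0077  0.05  ]
panel_front 0.68 [-0.0773 -0.0103  0.05  ]
```

View pics/end.png

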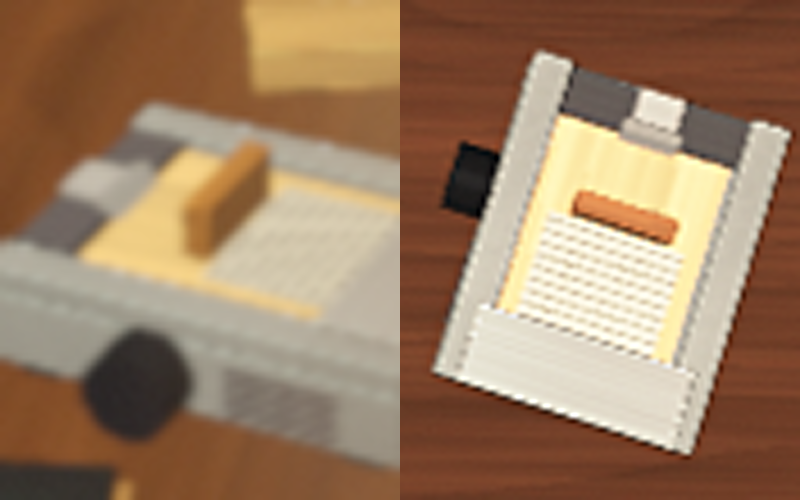

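The last picture shows the panel flat in the bay, the catch nose over its rear edge at (650,145) as extended as at the start, and the gripper clear. Handing in.

```bash
python3 -c "
from bench import r
print(r.hand_in())"
```

```text
the job is handed in; nothing more can be done
None
```

The filter panel is back in the bay, front edge tucked under the lip and rear edge under the catch by the final pictures, and it is released. I handed the job in at about 14 s; no verdict came back.

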